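Menu board out of the gap and into its counter stand

TASK

The orange menu board has slipped down the narrow gap between two of the storage boxes on the cafe counter. Take it by the edge that sticks out, pull it straight up, and stand it upright in the slot of the dark wooden stand, lowering it all the way down before you let go. Leave the green board where it is.

Things in the scene. Friction and masses are not known exactly. Their poses are not given: they have to be found in the camera images.
- orange_board_mid (a point): Centre (half-way up) of the orange menu board, a loose rigid plate of about 100 g: 60 mm wide along its x, 10 mm thick along its y, 145 mm tall along its z (up). It stands on its 60 mm edge on the counter (its centre at z = 72.5 mm) in one of the two gaps between the boxes, so only its top 45 mm shows above them; grip it there across the 10 mm thickness. The two sides of the board are alike.
- green_board_mid (a point): Centre of the green menu board: same size, standing the same way in the other gap, to be left alone. It may shift by a few millimetres, not by 20 mm.
- boxes: Row of three fixed storage boxes (brown wood, steel, white) side by side along its y; origin on the counter at the centre of the middle box, z up. Each is 130 mm in x, 110 mm in y and 100 mm high with a flat top free of fittings. Between neighbours is a 13 mm wide gap, open above, running along x over the whole 130 mm; the gaps' centre lines lie at y = -61.5 and y = +61.5 mm. The orange board is in one of the gaps, anywhere within about 25 mm of the row's middle in x.
- slot (a point): Centre of the slot's floor in the fixed dark wooden stand (104 by 64 mm, 65 mm high), 15 mm above the counter. The slot is open at the top, 84 mm long along this point's x, 24 mm wide along its y and 50 mm deep, closed on all four sides; z is up. The board goes in with its width along the slot, either way round, and stands on the slot's floor; it may lean against a side once released.
There are look-alikes about, which are no part of the job. What is shaped like the part that bears slot but blue or red is not meant.

How it is judged:
On the way:
1. the orange board is down in the stand's slot (its lower edge within 15 mm of the slot's floor) while still held, not dropped in (x of orange_board_mid in the frame of slot between -0.02 and 0.02 m and y of orange_board_mid in the frame of slot between -0.025 and 0.025 m and z of orange_board_mid in the frame of slot between 0.055 and 0.0875 m and angle between orange_board_mid's own z axis and vertical below 0.4 rad and contact force between the fingers and orange_board above 0.5 N), for 0.1 s.
At the end, for the whole second after the job is handed in: The orange board stands released and at rest on the floor of the stand's slot: centre 60 to 80 mm above that floor, within 20 mm of the slot's centre lengthwise and 25 mm across, upright within 23 degrees (it may lean). The green board is within 20 mm of its start (x of orange_board_mid in the frame of slot between -0.02 and 0.02 m and y of orange_board_mid in the frame of slot between -0.025 and 0.025 m and z of orange_board_mid in the frame of slot between 0.06 and 0.08 m and angle between orange_board_mid's own z axis and vertical below 0.4 rad and linear speed of orange_board below 0.02 m/s and contact force between the fingers and orange_board below 0.05 N and distance of green_board_mid from where it was at the start of the episode below 0.02 m); the robot touches nothing.
It fails at once if the green board is moved by 20 mm or more (distance of green_board_mid from where it was at the start of the episode above 0.02 m).
It also fails if it takes over 45 s, if anything falls off the work surface, if the arm or the gripper's body presses on something with over 40 N, if the wrist force passes 120 N, or if a joint passes its speed limit or range.

ROBOT

A 6-joint arm with a two-finger parallel gripper is mounted at the origin on the work surface. World frame = base frame: x ahead of the robot, y to its left, z up, the work surface at z = 0. Lengths are in m, angles in rad, forces in N, time in s.
With the tool pointing down it reaches from about 0.425 to 0.95 m from the base axis. Payload 14.7 kg.
Tool frame: the origin (TCP) lies at the very end of the fingers, on their centre line; the grasp point (between the pads) lies 19 mm behind it; z points along the fingers, y is the direction in which the jaws open and shut (so a half turn about z gives the same grasp; the last joint's range is limited). The gripper opens to 85 mm and grips with 20 to 120 N. Pads are 22 mm wide; open, the fingers measure 114 mm over their backs; the gripper's body (76 mm by 85 mm) begins 54 mm behind the grasp point. The pads swing forward as they close: fully open they stand 13 mm farther back than shut.
Start: joints at [-1.236, 0.48, 1.596, -0, 1.065, -0.047], TCP at [0.242, -0.603, 0.231] pointing down, gripper open.
Joint ranges: [-2.75, 2.75], [-0.82, 2.05], [0.23, 2.67], [-1.56, 4.7], [0.09, 2.69], [-2.92, 2.92]. Speed limits (rad/s): [1.89, 1.89, 2.39, 3.01, 3.01, 3.01].

INTERFACE

Orientations are given as [roll, pitch, yaw] about the fixed x, y, z axes, in that order (R = Rz(yaw) Ry(pitch) Rx(roll)).
In Python, from rig import readout, cams, workorder gives the robot as it stands.
- The arm moves only by the shell command python3 -m pendant 'ROWS' [OPENING] [FORCE]. ROWS is JSON, a list of rows, each an object of numbers: "dx", "dy", "dz": the shift along the world's x, y, z in mm; "spin": the turn about the world's z in degrees. A call has exactly 5 rows; each row shifts and turns the commanded pose from where the row before left it; what a row does not reach is not made up. A row lasts 1/12 s, in which the tool goes at most 41.7 mm and 7.16 degrees, less where a joint would pass 70% of its speed; a pose out of reach is approached as far as the arm can. A call is refused whole if a number of a shift passes 41.7 or a number of a turn 7.16, either way. A call with a gripper value outside its range is refused whole. OPENING is the closure in counts, from 0 (fully open) to 255 (shut), set as the call begins (- or left out, the last holds). The fingers move at their own pace and stop on an object; FORCE is the grip in N (left out, the last holds). Time passes only in rows, so rows that do not move let the fingers close, or fill a call up. It gives the time, the measured TCP pose, the force and the opening at its end, in the units of the state.
- readout.get_state(): the state, without advancing time (a new reading comes with each control period).
- cams.read_camera(name): name is "scene" or "top" or "wrist"; returns (picture, depth): 400x640x3 uint8, blue, green, red; 400x640 float32, m along the optical axis (not along the pixel's ray), 0 where there is no reading.
- cams.camera_info(name): a dict with "K" (3x3 intrinsics, pixels), "T" (4x4, takes a point from camera to world coordinates). Camera axes: x right, y up, looking along -z (the intrinsics and any distortion apply to the point x, -y, -z); pixel columns grow to the right and rows downward; lengths in m; the calibration is good to about 2 mm. A picture is of the moment at which its call begins: read the wrist's pose just before it. camera_info takes no time and is no camera call; for the wrist camera it gives the pose at the moment of the call.
- workorder.hand_in(): hands the job in, once; it reports no verdict.
The state is a dict: "t": time; "joint_positions": joint angles; "qd": joint speeds; "tau": joint torques, N m; "tcp_pos": TCP position; "ee_rot": TCP orientation; "contact_force": force on the tool from outside, world axes, zero at the start; "ft_torque": the same for the moment, N m; "width": finger opening in m.
Only numpy, scipy, OpenCV 4.12 (cv2) and the standard library are available. Lean on these libraries where they do the work, as an engineer would, in place of code of your own. Each camera call takes 0.05 s, during which the arm holds its last target.

## Working session

There is one attempt and no reset: what is moved stays moved. The work goes in short steps, Python scripts to look and compute and a shell command to move; the robot and the scene stay as the last step left them, time stands still between calls to the robot, and variables do not carry over. Pictures are saved under pics/ and viewed, and the job is handed in when it is done.

```bash
ls; mkdir -p pics; python3 - <<'E'
from rig import readout,cams
import cv2,numpy as np
print(readout.get_state())
for n in ["scene","top"]:
    im,d=cams.read_camera(n); cv2.imwrite(f"pics/{n}0.png",im); np.savez(f"{n}0.npz",im=im,d=d,**{k:np.array(v) for k,v in cams.camera_info(n).items() if k in("K","T")})
    print(cams.camera_info(n))
E
```

```text
pics
{'t': 0.0, 'joint_positions': array([-1.23562697e+00,  4.80819093e-01,  1.59688382e+00, -2.99486747e-05,
        1.06509428e+00, -4.65709993e-02]), 'qd': array([ 0.00173587, -0.00135979,  0.00071218, -0.0004372 , -0.00082711,
       -0.00044384]), 'tau': array([ 4.22977377e-03, -9.50643682e+01, -4.30193782e+01,  1.28193010e-04,
        1.18877259e-02,  1.63650452e-04]), 'tcp_pos': array([ 0.24203901, -0.60280585,  0.23067695]), 'ee_rot': array([-3.14038820e+00, -2.99220352e-05,  3.81754861e-01]), 'contact_force': array([-0.93187417, -0.03460606, -0.13960465]), 'ft_torque': array([-0.02107636, -0.02342805, -0.0312511 ]), 'width': 0.08565883738780329}
{'K': array([[370.04345518,   0.        , 320.21573503],
       [  0.        , 370.04345518, 201.58467011],
       [  0.        ,   0.        ,   1.        ]]), 'T': array([[ 0.56063226, -0.71409028,  0.41924521,  0.90514804],
       [ 0.8280337 ,  0.47905423, -0.29131982, -0.25048731],
       [ 0.00718746,  0.51047245,  0.85986407,  0.84477407],
       [ 0.        ,  0.        ,  0.        ,  1.        ]])}
{'K': array([[470.0178347 ,   0.        , 323.15181942],
       [  0.        , 470.0178347 , 197.65169014],
       [  0.        ,   0.        ,   1.        ]]), 'T': array([[-0.02481427,  0.99552699, -0.09116063,  0.43616689],
       [-0.99955649, -0.02620936, -0.01413834, -0.02077196],
       [-0.01646436,  0.09076936,  0.99573583,  1.1656149 ],
       [ 0.        ,  0.        ,  0.        ,  1.        ]])}
```

View pics/scene0.png

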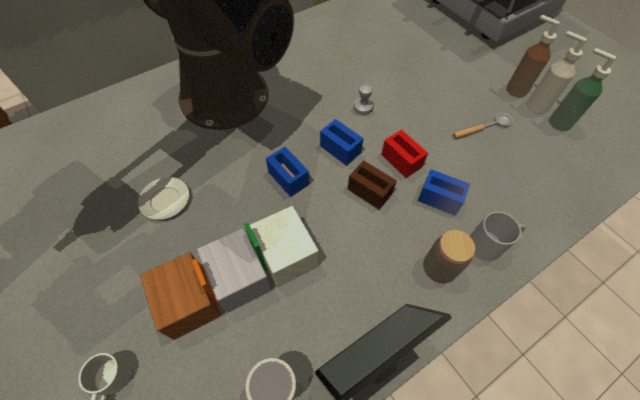

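View pics/top0.png

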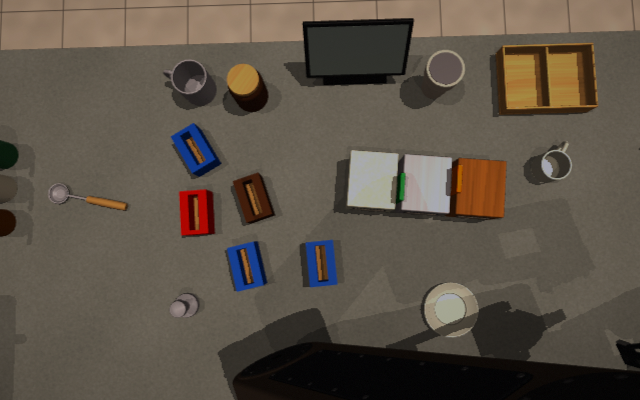

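The top view shows the box row around (425,183), with the orange board at (460,179), the green one at (401,187) and the dark stand at (253,198). The blue and red stands are decoys. Next I measure these.

```bash
cat > h.py <<'E'
import numpy as np,cv2
def cloud(d,K,T):
    v,u=np.mgrid[:d.shape[0],:d.shape[1]]
    P=np.stack([(u-K[0,2])/K[0,0]*d,-(v-K[1,2])/K[1,1]*d,-d],-1)
    return P@T[:3,:3].T+T[:3,3]
def ray(uv,z,K,T):
    uv=np.atleast_2d(uv).astype(float)
    r=np.stack([(uv[:,0]-K[0,2])/K[0,0],-(uv[:,1]-K[1,2])/K[1,1],-np.ones(len(uv))],-1)@T[:3,:3].T
    return T[:3,3]+r*((z-T[2,3])/r[:,2])[:,None]
def rect(P):
    (c,s,a)=cv2.minAreaRect(np.float32(P[:,:2]*1000)); return np.round(c,1),np.round(s,1),round(a,1)
E
python3 - <<'E'
from h import *
for n in["top","scene"]:
    f=np.load(n+"0.npz");im,d,K,T=f["im"],f["d"],f["K"],f["T"]
    C=cloud(d,K,T);hsv=cv2.cvtColor(im,cv2.COLOR_BGR2HSV)
    def comp(m,z,name):
        m=m.astype(np.uint8)
        k,l,s,c=cv2.connectedComponentsWithStats(m)
        for i in range(1,k):
            if s[i,4]>60:
                v,u=np.nonzero(l==i); P=ray(np.stack([u,v],-1),z,K,T)
                print(n,name,s[i,4],c[i].round(),rect(P),"z med",np.round(np.median(C[l==i][:,2]),4), "hsv",np.median(hsv[l==i],0))
    Z=C[...,2]
    R=(np.abs(C[...,1])<.6)&(C[...,0]>.25)&(d>0)
    comp(R&(Z>.055)&(Z<.072),.065,"z65")
    comp(R&(Z>.09)&(Z<.11),.1,"z100")
    comp(R&(Z>.135)&(Z<.155),.145,"z145")
    comp(R&(hsv[...,0]>5)&(hsv[...,0]<20)&(hsv[...,1]>200)&(hsv[...,2]>180),.145,"or")
E
```

```text
top z65 111 [185.  73.] (array([848.1, 317.9]), array([34.3, 74.3]), 38.0) z med 0.0637 hsv [ 5. 34. 44.]
top z65 518 [356.  72.] (array([838.4, -90.6]), array([ 18.3, 238.3]), 0.4) z med 0.0645 hsv [36. 26. 50.]
top z65 93 [202.  92.] (array([802.6, 285.4]), array([31.1, 78.1]), 33.1) z med 0.0634 hsv [ 6. 33. 43.]
top z65 79 [255. 100.] (array([781. , 156.2]), array([30.3, 79.7]), 28.0) z med 0.0621 hsv [  8. 204.  16.]
top z65 899 [193. 148.] (array([664.2, 301.6]), array([107.3,  65.4]), 30.1) z med 0.0657 hsv [110. 227. 137.]
top z65 205 [556. 164.] (array([ 600.8, -552.6]), array([72.6, 68.8]), 88.4) z med 0.0601 hsv [ 27.  22. 136.]
top z65 886 [252. 197.] (array([543. , 161.3]), array([105.2,  65. ]), 17.8) z med 0.0656 hsv [ 10. 212.  65.]
top z65 941 [194. 212.] (array([511.8, 299.6]), array([104.4,  67. ]), 2.9) z med 0.0655 hsv [  1. 255. 174.]
top z65 930 [245. 266.] (array([382.2, 179.6]), array([103.9,  66.1]), 12.5) z med 0.0655 hsv [110. 217. 145.]
top z65 870 [321. 263.] (array([385. ,   2.7]), array([103.9,  63.8]), 4.5) z med 0.0656 hsv [110. 212. 136.]
top z100 7
[... 2734 characters left out ...]
0.1034 hsv [15. 84. 74.]
scene z100 559 [368. 343.] (array([853.3, -89.8]), array([ 12.6, 239.7]), 1.0) z med 0.1001 hsv [39. 29. 74.]
scene z145 138 [252. 236.] (array([ 552.2, -177.9]), array([ 9.9, 64.9]), 83.9) z med 0.146 hsv [ 64.  169.  118.5]
scene z145 174 [199. 273.] (array([ 565.9, -301.9]), array([11.2, 64.4]), 84.2) z med 0.1462 hsv [ 14. 217. 191.]
scene z145 700 [378. 349.] (array([875. , -88.3]), array([ 12.1, 242.3]), 0.5) z med 0.1453 hsv [38. 29. 75.]
scene z145 1619 [271. 381.] (array([ 807.8, -280.6]), array([83.7, 63.6]), 55.9) z med 0.137 hsv [ 14.  34. 127.]
scene or 102 [198. 272.] (array([ 563. , -303.4]), array([ 7.2, 56.7]), 84.6) z med 0.1466 hsv [ 14. 216. 197.]
```

```bash
for i in 1; do :; done
python3 -m pendant '[{"dx":21.5,"dy":20,"spin":-1.8},{"dx":21.5,"dy":20,"spin":-1.8},{"dx":21.5,"dy":20,"spin":-1.8},{"dx":21.5,"dy":20,"spin":-1.8},{"dx":21.5,"dy":20,"spin":-1.8}]' 0 60
python3 -m pendant '[{"dx":21.5,"dy":20,"spin":-1.8},{"dx":21.5,"dy":20,"spin":-1.8},{"dx":21.5,"dy":20,"spin":-1.8},{"dx":21.5,"dy":20,"spin":-1.8},{"dx":21.5,"dy":20,"spin":-1.8}]'
python3 -m pendant '[{"dx":21.5,"dy":20,"spin":-2},{"dx":21.5,"dy":20,"spin":-2},{"dx":21.5,"dy":20,"spin":-2},{"dx":21.5,"dy":20,"spin":-2},{"dx":21.5,"dy":20,"spin":-2}]'
python3 -m pendant '[{"dx":0},{"dx":0},{"dx":0},{"dx":0},{"dx":0}]'
```

```text
invalid input
invalid input
invalid input
invalid input
```

```bash

python3 -m pendant '[{"dx":21.5,"dy":20,"dz":0,"spin":-1.8},{"dx":21.5,"dy":20,"dz":0,"spin":-1.8},{"dx":21.5,"dy":20,"dz":0,"spin":-1.8},{"dx":21.5,"dy":20,"dz":0,"spin":-1.8},{"dx":21.5,"dy":20,"dz":0,"spin":-1.8}]' 0 60
```

```text
t: 0.52
tcp_pos: [0.3503, -0.502, 0.231]
ee_rot: [-3.141, 0.0, 0.223]
contact_force: [0.3, -0.8, 0.0]
width: 0.0855
```

```bash

python3 -m pendant '[{"dx":21.5,"dy":20,"dz":0,"spin":-1.8},{"dx":21.5,"dy":20,"dz":0,"spin":-1.8},{"dx":21.5,"dy":20,"dz":0,"spin":-1.8},{"dx":21.5,"dy":20,"dz":0,"spin":-1.8},{"dx":21.5,"dy":20,"dz":0,"spin":-1.8}]'
python3 -m pendant '[{"dx":21.5,"dy":20,"dz":0,"spin":-2},{"dx":21.5,"dy":20,"dz":0,"spin":-2},{"dx":21.5,"dy":20,"dz":0,"spin":-2},{"dx":21.5,"dy":20,"dz":0,"spin":-2},{"dx":21.5,"dy":20,"dz":0,"spin":-2}]'
python3 -m pendant '[{"dx":0,"dy":0,"dz":0,"spin":0},{"dx":0,"dy":0,"dz":0,"spin":0},{"dx":0,"dy":0,"dz":0,"spin":0},{"dx":0,"dy":0,"dz":0,"spin":0},{"dx":0,"dy":0,"dz":0,"spin":0}]'
python3 - <<'E'
from rig import readout,cams
from h import *
s=readout.get_state();print(s["tcp_pos"],np.degrees(s["ee_rot"]))
i=cams.camera_info("wrist");im,d=cams.read_camera("wrist");cv2.imwrite("pics/w1.png",im)
K,T=i["K"],i["T"];C=cloud(d,K,T);m=((C[...,2]>.137)&(C[...,2]<.152)&(d>0)).astype(np.uint8)
k,l,st,c=cv2.connectedComponentsWithStats(m)
for j in range(1,k):
  if st[j,4]>100: v,u=np.nonzero(l==j);print(st[j,4],c[j],rect(ray(np.stack([u,v],-1),.145,K,T)),np.median(C[l==j][:,2]))
E
```

```text
t: 0.93
tcp_pos: [0.4579, -0.4019, 0.231]
ee_rot: [-3.141, 0.0, 0.066]
contact_force: [0.2, -0.4, 0.2]
width: 0.0852
t: 1.35
tcp_pos: [0.5655, -0.3019, 0.231]
ee_rot: [-3.141, 0.001, -0.109]
contact_force: [0.5, -0.2, 0.8]
width: 0.0851
t: 1.77
tcp_pos: [0.564, -0.3039, 0.2313]
ee_rot: [-3.142, 0.0, -0.108]
contact_force: [0.1, 0.5, 0.1]
width: 0.0854
[ 0.56398562 -0.30393867  0.23127118] [-1.79999384e+02  1.50239253e-02 -6.17822826e+00]
830 [321.51807229 205.45662651] (array([ 564.3, -302.9]), array([ 9.4, 60.4]), 84.1) 0.14524283452523576
1014 [180.47337278 235.16469428] (array([ 550.5, -180.6]), array([14. , 60.9]), 84.2) 0.14481175272936925
```

View pics/w1.png

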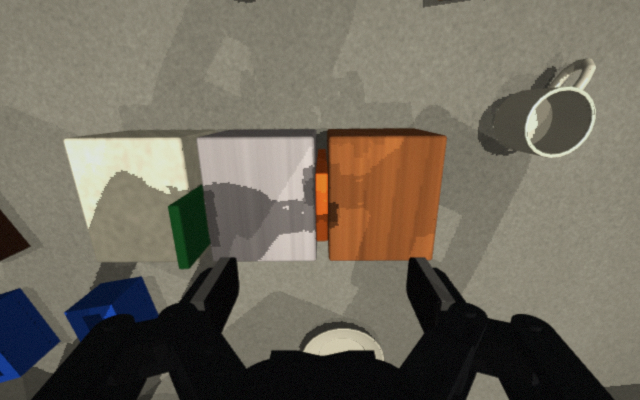

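The wrist view shows the orange board at (321,205), midway between the fingers at about x=235 and 410. The green board is at (180,235), well outside them. I'm 1 mm off, so I descend.

```bash

python3 -m pendant '[{"dx":0,"dy":1,"dz":-20,"spin":0.1},{"dx":0,"dy":0,"dz":-20,"spin":0},{"dx":0,"dy":0,"dz":-20,"spin":0},{"dx":0,"dy":0,"dz":-20,"spin":0},{"dx":0,"dy":0,"dz":-10,"spin":0}]'
python3 -m pendant '[{"dx":0,"dy":0,"dz":-10,"spin":0},{"dx":0,"dy":0,"dz":-10,"spin":0},{"dx":0,"dy":0,"dz":-10,"spin":0},{"dx":0,"dy":0,"dz":0,"spin":0},{"dx":0,"dy":0,"dz":0,"spin":0}]'
python3 -m pendant '[{"dx":0,"dy":0,"dz":0,"spin":0},{"dx":0,"dy":0,"dz":0,"spin":0},{"dx":0,"dy":0,"dz":0,"spin":0},{"dx":0,"dy":0,"dz":0,"spin":0},{"dx":0,"dy":0,"dz":0,"spin":0}]' 255 50
python3 -m pendant '[{"dx":0,"dy":0,"dz":0,"spin":0},{"dx":0,"dy":0,"dz":0,"spin":0},{"dx":0,"dy":0,"dz":0,"spin":0},{"dx":0,"dy":0,"dz":0,"spin":0},{"dx":0,"dy":0,"dz":0,"spin":0}]'
```

```text
t: 2.23
tcp_pos: [0.5633, -0.3022, 0.1391]
ee_rot: [-3.141, 0.002, -0.106]
contact_force: [-0.3, 0.2, -1.1]
width: 0.0853
t: 2.65
tcp_pos: [0.5646, -0.3022, 0.1111]
ee_rot: [-3.141, 0.0, -0.105]
contact_force: [-0.6, 0.2, 0.6]
width: 0.0852
t: 3.07
tcp_pos: [0.5649, -0.3023, 0.1117]
ee_rot: [3.141, -0.001, -0.105]
contact_force: [-0.3, 0.3, 0.5]
width: 0.0258
t: 3.48
tcp_pos: [0.5649, -0.3024, 0.1116]
ee_rot: [3.141, -0.001, -0.105]
contact_force: [0.3, -1.0, 6.4]
width: 0.0091
```

```bash

python3 -m pendant '[{"dx":0,"dy":0,"dz":4,"spin":0},{"dx":0,"dy":0,"dz":8,"spin":0},{"dx":0,"dy":0,"dz":12,"spin":0},{"dx":0,"dy":0,"dz":12,"spin":0},{"dx":0,"dy":0,"dz":14,"spin":0}]'
python3 -m pendant '[{"dx":0,"dy":0,"dz":14,"spin":0},{"dx":0,"dy":0,"dz":14,"spin":0},{"dx":0,"dy":0,"dz":14,"spin":0},{"dx":0,"dy":0,"dz":14,"spin":0},{"dx":0,"dy":0,"dz":14,"spin":0}]'
python3 -m pendant '[{"dx":0,"dy":0,"dz":14,"spin":0},{"dx":0,"dy":0,"dz":14,"spin":0},{"dx":0,"dy":0,"dz":14,"spin":0},{"dx":0,"dy":0,"dz":8,"spin":0},{"dx":0,"dy":0,"dz":0,"spin":0}]'
python3 - <<'E'
from rig import readout,cams
from h import *
s=readout.get_state();print(s["tcp_pos"],np.degrees(s["ee_rot"]))
im,d=cams.read_camera("scene");cv2.imwrite("pics/s2.png",im)
E
```

```text
t: 3.9
tcp_pos: [0.5647, -0.3022, 0.1627]
ee_rot: [3.142, -0.0, -0.105]
contact_force: [-0.5, -0.2, -0.9]
width: 0.0096
t: 4.32
tcp_pos: [0.5648, -0.3022, 0.2335]
ee_rot: [3.141, -0.001, -0.105]
contact_force: [-0.2, -0.8, -1.1]
width: 0.0096
t: 4.73
tcp_pos: [0.5655, -0.3026, 0.2842]
ee_rot: [3.14, -0.003, -0.105]
contact_force: [-0.1, -0.4, -1.2]
width: 0.0091
[ 0.56548513 -0.30260357  0.28415183] [179.91286323  -0.19372618  -6.02308389]
```

View pics/s2.png

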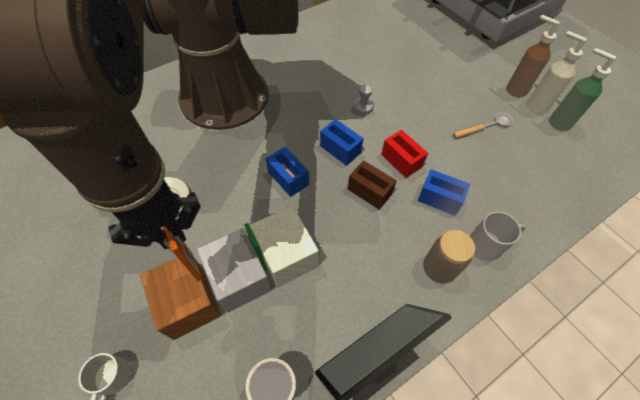

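The board is out of the gap, hanging upright at (183,255), and the green one is still at (253,238). I carry it over to the stand.

```bash

python3 -m pendant '[{"dx":0,"dy":6,"dz":10,"spin":0},{"dx":0,"dy":14,"dz":5,"spin":0},{"dx":0,"dy":20,"dz":0,"spin":0},{"dx":-1,"dy":24,"dz":0,"spin":1},{"dx":-1,"dy":24,"dz":0,"spin":1.2}]'
python3 -m pendant '[{"dx":-1.5,"dy":24,"dz":0,"spin":1.5},{"dx":-1.5,"dy":24,"dz":0,"spin":1.5},{"dx":-1.5,"dy":24,"dz":0,"spin":1.5},{"dx":-1.5,"dy":24,"dz":0,"spin":1.5},{"dx":-1.5,"dy":24,"dz":0,"spin":1.5}]'
python3 -m pendant '[{"dx":-1.5,"dy":24,"dz":0,"spin":1.5},{"dx":-1.5,"dy":24,"dz":0,"spin":1.5},{"dx":-1.5,"dy":24,"dz":0,"spin":1.5},{"dx":-1.5,"dy":24,"dz":0,"spin":1.5},{"dx":-1.5,"dy":24,"dz":0,"spin":1.5}]'
python3 -m pendant '[{"dx":-1.5,"dy":24,"dz":0,"spin":1.5},{"dx":-1.5,"dy":24,"dz":0,"spin":1.5},{"dx":-1.5,"dy":24,"dz":0,"spin":1.5},{"dx":-1.5,"dy":24,"dz":0,"spin":1.5},{"dx":-1,"dy":20,"dz":0,"spin":0.5}]'
python3 -m pendant '[{"dx":0,"dy":12,"dz":0,"spin":0},{"dx":0,"dy":8,"dz":0,"spin":0},{"dx":0,"dy":0,"dz":0,"spin":0},{"dx":0,"dy":0,"dz":0,"spin":0},{"dx":0,"dy":0,"dz":0,"spin":0}]'
python3 - <<'E'
from rig import readout,cams
from h import *
s=readout.get_state();print(s["tcp_pos"],np.degrees(s["ee_rot"]))
for n in ["scene","top","wrist"]:
    i=cams.camera_info(n);im,d=cams.read_camera(n);cv2.imwrite(f"pics/{n}3.png",im);np.savez(n+"3.npz",im=im,d=d,K=i["K"],T=i["T"])
E
```

```text
t: 5.2
tcp_pos: [0.5623, -0.2123, 0.2963]
ee_rot: [-3.141, 0.001, -0.067]
contact_force: [-0.4, -1.1, -0.7]
width: 0.0095
t: 5.62
tcp_pos: [0.5545, -0.0919, 0.2964]
ee_rot: [-3.141, 0.0, 0.066]
contact_force: [0.4, -0.1, -0.2]
width: 0.0093
t: 6.03
tcp_pos: [0.5467, 0.028, 0.2964]
ee_rot: [-3.141, 0.0, 0.197]
contact_force: [1.0, -0.8, -1.2]
width: 0.0092
t: 6.45
tcp_pos: [0.5395, 0.1443, 0.2964]
ee_rot: [-3.141, 0.0, 0.311]
contact_force: [0.4, -0.3, -0.9]
width: 0.0093
t: 6.87
tcp_pos: [0.5407, 0.161, 0.2963]
ee_rot: [3.141, 0.0, 0.308]
contact_force: [0.2, -0.5, -2.2]
width: 0.0089
[0.54065825 0.16103321 0.29626034] [1.79984524e+02 1.71117287e-02 1.76364674e+01]
```

View pics/scene3.png

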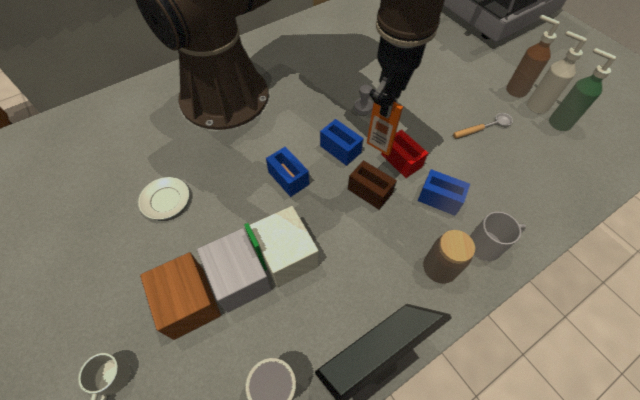

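View pics/wrist3.png

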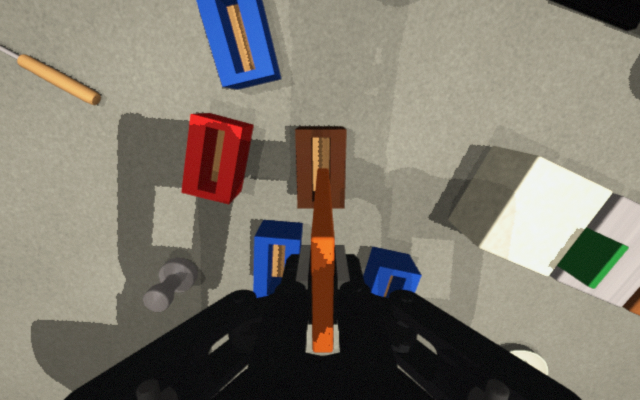

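The board hangs at (383,127) in the scene view, in line with the stand. I measure its tilt and offset from the point cloud.

```bash
python3 - <<'E'
from h import *
f=np.load("scene3.npz");im,d,K,T=f["im"],f["d"],f["K"],f["T"]
C=cloud(d,K,T)
a=np.radians(17.7);ex=np.array([np.cos(a),np.sin(a)]);ey=np.array([-ex[1],ex[0]])
rel=C[...,:2]-np.array([.543,.1614]);X=rel@ex;Y=rel@ey;Z=C[...,2]
m=(abs(X)<.06)&(abs(Y)<.03)&(Z>.12)&(Z<.27)&(d>0)
x,y,z=X[m],Y[m],Z[m];print(m.sum(),z.min())
for z0 in np.arange(.15,.27,.02):
    s=(z>z0)&(z<z0+.02)
    if s.sum()>15: print(z0.round(2),s.sum(),"x",np.percentile(x[s],[2,98]).round(4),"y",np.percentile(y[s],[5,50,95]).round(4))
E
```

```text
692 0.18551859674752713
0.17 28 x [-0.0308  0.0262] y [-0.0049 -0.0034 -0.0021]
0.19 145 x [-0.032   0.0265] y [-0.0056 -0.004  -0.0017]
0.21 161 x [-0.0309  0.0267] y [-0.0056 -0.0041 -0.0026]
0.23 172 x [-0.0314  0.0267] y [-0.0056 -0.0042 -0.0022]
0.25 186 x [-0.0318  0.0267] y [-0.0057 -0.004  -0.0021]
```

```bash

python3 -m pendant '[{"dx":2,"dy":0.5,"dz":-15,"spin":0},{"dx":0,"dy":0,"dz":-25,"spin":0},{"dx":0,"dy":0,"dz":-25,"spin":0},{"dx":0,"dy":0,"dz":-25,"spin":0},{"dx":0,"dy":0,"dz":-15,"spin":0}]'
python3 -m pendant '[{"dx":0,"dy":0,"dz":-5,"spin":0},{"dx":0,"dy":0,"dz":-5,"spin":0},{"dx":0,"dy":0,"dz":-5,"spin":0},{"dx":0,"dy":0,"dz":-5,"spin":0},{"dx":0,"dy":0,"dz":-5,"spin":0}]'
python3 -m pendant '[{"dx":0,"dy":0,"dz":-5,"spin":0},{"dx":0,"dy":0,"dz":-5,"spin":0},{"dx":0,"dy":0,"dz":-5,"spin":0},{"dx":0,"dy":0,"dz":-5,"spin":0},{"dx":0,"dy":0,"dz":-5,"spin":0}]'
```

```text
t: 7.43
tcp_pos: [0.5418, 0.1614, 0.189]
ee_rot: [-3.141, 0.002, 0.308]
contact_force: [-1.1, -0.2, -2.5]
width: 0.0095
t: 7.85
tcp_pos: [0.5433, 0.1624, 0.1667]
ee_rot: [3.141, -0.002, 0.308]
contact_force: [-0.0, -0.5, -0.7]
width: 0.0094
t: 8.27
tcp_pos: [0.5427, 0.1624, 0.1408]
ee_rot: [-3.142, -0.0, 0.309]
contact_force: [-0.1, -0.3, -1.8]
width: 0.0092
```

```bash

python3 -m pendant '[{"dx":0,"dy":0,"dz":-3,"spin":0},{"dx":0,"dy":0,"dz":-3,"spin":0},{"dx":0,"dy":0,"dz":-3,"spin":0},{"dx":0,"dy":0,"dz":-3,"spin":0},{"dx":0,"dy":0,"dz":-1,"spin":0}]'
python3 -m pendant '[{"dx":0,"dy":0,"dz":-0.5,"spin":0},{"dx":0,"dy":0,"dz":-0.5,"spin":0},{"dx":0,"dy":0,"dz":0,"spin":0},{"dx":0,"dy":0,"dz":0,"spin":0},{"dx":0,"dy":0,"dz":0,"spin":0}]'
python3 - <<'E'
from rig import cams
import cv2
cv2.imwrite("pics/s4.png",cams.read_camera("scene")[0][80:280,260:500].repeat(2,0).repeat(2,1))
E
```

```text
t: 8.68
tcp_pos: [0.5426, 0.1623, 0.1279]
ee_rot: [-3.142, 0.0, 0.309]
contact_force: [-1.1, -0.5, -1.4]
width: 0.0095
t: 9.1
tcp_pos: [0.5428, 0.1623, 0.1275]
ee_rot: [3.142, -0.0, 0.308]
contact_force: [-0.4, -1.0, -1.7]
width: 0.0092
```

View pics/s4.png

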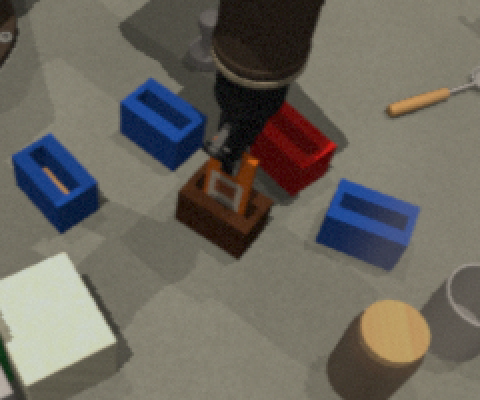

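In the zoomed view the board sits in the dark stand's slot at about (230,185). I lower it until it touches the floor.

```bash

python3 -m pendant '[{"dx":0,"dy":0,"dz":-0.5,"spin":0},{"dx":0,"dy":0,"dz":-0.5,"spin":0},{"dx":0,"dy":0,"dz":-0.5,"spin":0},{"dx":0,"dy":0,"dz":0,"spin":0},{"dx":0,"dy":0,"dz":0,"spin":0}]'
```

```text
t: 9.57
tcp_pos: [0.543, 0.1624, 0.1265]
ee_rot: [3.142, -0.001, 0.309]
contact_force: [-2.8, -0.9, 11.8]
width: 0.0095
```

```bash

python3 -m pendant '[{"dx":0,"dy":0,"dz":0,"spin":0},{"dx":0,"dy":0,"dz":0,"spin":0},{"dx":0,"dy":0,"dz":0,"spin":0},{"dx":0,"dy":0,"dz":0,"spin":0},{"dx":0,"dy":0,"dz":0,"spin":0}]' 0
python3 -m pendant '[{"dx":0,"dy":0,"dz":0,"spin":0},{"dx":0,"dy":0,"dz":0,"spin":0},{"dx":0,"dy":0,"dz":0,"spin":0},{"dx":0,"dy":0,"dz":0,"spin":0},{"dx":0,"dy":0,"dz":0,"spin":0}]'
python3 -m pendant '[{"dx":0,"dy":0,"dz":10,"spin":0},{"dx":0,"dy":0,"dz":20,"spin":0},{"dx":0,"dy":0,"dz":30,"spin":0},{"dx":0,"dy":0,"dz":30,"spin":0},{"dx":0,"dy":0,"dz":20,"spin":0}]'
python3 -m pendant '[{"dx":0,"dy":0,"dz":10,"spin":0},{"dx":0,"dy":0,"dz":0,"spin":0},{"dx":0,"dy":0,"dz":0,"spin":0},{"dx":0,"dy":0,"dz":0,"spin":0},{"dx":0,"dy":0,"dz":0,"spin":0}]'
python3 - <<'E'
from rig import cams
from h import *
i=cams.camera_info("scene");im,d=cams.read_camera("scene");cv2.imwrite("pics/s5.png",im)
C=cloud(d,i["K"],i["T"])
a=np.radians(17.7);ex=np.array([np.cos(a),np.sin(a)]);ey=np.array([-ex[1],ex[0]])
rel=C[...,:2]-np.array([.543,.1614]);X=rel@ex;Y=rel@ey;Z=C[...,2]
m=(abs(X)<.06)&(abs(Y)<.06)&(Z>.075)&(Z<.19)&(d>0);x,y,z=X[m],Y[m],Z[m];print(m.sum(),z.max())
for z0 in np.arange(.08,.18,.015):
    s=(z>z0)&(z<z0+.015)
    if s.sum()>15: print(z0.round(3),s.sum(),np.percentile(x[s],[2,98]).round(4),np.percentile(y[s],[5,50,95]).round(4))
g=(abs(C[...,0]-.551)<.06)&(abs(C[...,1]+.178)<.04)&(Z>.138)&(Z<.155)
v,u=np.nonzero(g);print(rect(ray(np.stack([u,v],-1),.145,i["K"],i["T"])))
E
```

```text
t: 9.98
tcp_pos: [0.5427, 0.1623, 0.1257]
ee_rot: [-3.142, 0.0, 0.308]
contact_force: [-0.8, -0.7, -1.0]
width: 0.0692
t: 10.4
tcp_pos: [0.5427, 0.1623, 0.1258]
ee_rot: [-3.142, 0.0, 0.308]
contact_force: [-0.4, -0.4, 0.5]
width: 0.0855
t: 10.82
tcp_pos: [0.5433, 0.1625, 0.2392]
ee_rot: [3.141, -0.002, 0.308]
contact_force: [0.6, 0.4, 1.0]
width: 0.0857
t: 11.23
tcp_pos: [0.5419, 0.1621, 0.2444]
ee_rot: [-3.141, 0.002, 0.308]
contact_force: [-0.0, -0.3, 0.5]
width: 0.0856
603 0.16479052220273016
0.08 87 [-0.0293  0.0293] [-0.005  -0.0038 -0.0014]
0.095 81 [-0.0278  0.0295] [-0.0048 -0.0036 -0.0016]
0.11 89 [-0.0278  0.0293] [-0.0049 -0.0036 -0.0009]
0.125 97 [-0.0286  0.0294] [-0.0049 -0.0034 -0.0013]
0.14 100 [-0.0289  0.0296] [-0.005  -0.0033 -0.0016]
0.155 122 [-0.029   0.0288] [-0.0044 -0.0005  0.0055]
(array([ 551.2, -177.7]), array([ 9.3, 62.9]), 84.8)
```

View pics/s5.png

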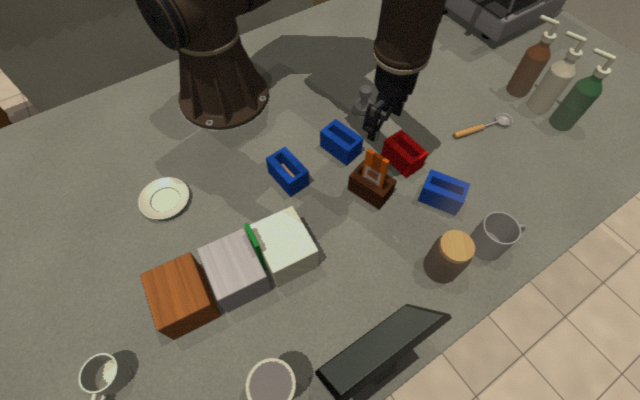

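The board stands upright and centred in the dark stand at (374,172), with its top near 160 mm. The green board is unmoved and the gripper is clear.

```bash
python3 -c "
from rig import workorder;print(workorder.hand_in())"
```

```text
the job is handed in; nothing more can be done
None
```

I took the orange board by its exposed edge, pulled it straight up and carried it over the boxes. I then lowered it into the dark stand until it touched the slot floor (about 12 N of contact force), let go and backed off, and handed the job in. It took about 11 s of the 45 s allowed.

- **Orange board:** In the last picture it stands upright with no visible lean. It is within about 2 mm of the slot's centre both ways, and its top is near 160 mm, so it rests on the floor.
- **Green board:** It measures within about 1 mm of where it started.
- **Gripper:** It is open and well above the board, with contact force readings near zero.

No check failed or disagreed. My first four move commands were refused because I had left keys out of the rows, and the arm did not move. The hand-in reported no verdict.

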